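# Swing the sorting chute over the red bin and press ready

### The job

Push the aluminium sorting chute round with a finger until its mouth is over the middle of the red bin and leave it there. Then press the green ready button fully down and let it come back up. Leave the three bins, the hand stamp, the glue bottle and the mug standing where they are; nothing is to be picked up.

Things in the scene. Friction and masses are not known exactly. Their poses are not given: they have to be found in the camera images.
- chute (a joint): swing angle of the chute about the upright axis of its fixed stand, rad, positive anticlockwise seen from above, 0 when the chute points along the stand's own x axis; stops at -1.4 and 1.4. It turns stiffly (about 0.2 N m of friction, 1.5 N at 130 mm from the axis) and stays where it is left
- chute_pivot (a point): point on the chute's turning axis at the top of the stand's post, 100 mm above the table; axes those of the stand, z up. The stand is fixed (steel disc 100 mm wide, 12 mm thick, with a 28 mm post); its place and yaw vary. The chute's closed back end lies 22 mm behind the axis; its rim there, the chute's highest point, is 154 mm above the table
- chute_mouth (a point): middle of the lower edge of the chute's mouth (black strip), 170 mm horizontally from the axis, about 73 mm above the table; x axis points outward along the chute (level), z up. The chute is an open aluminium trough, 62 mm wide outside, walls 3 mm thick and 32 mm high, sloping down 0.25 rad to the mouth: 130 mm from the axis its underside is 83 mm and its wall tops 116 mm above the table
- bin_red: loose open red plastic bin, 100 x 100 mm, 55 mm high, with some packets inside (below the rim); about 0.5 kg. Origin at the centre of its underside on the table. The three bins stand about 175 mm from the chute's axis, about 0.85 rad apart; which colour stands where varies
- bin_blue: the same bin in blue
- bin_yellow: the same bin in yellow
- ready (a joint): travel of the green ready button, m: 0 up, 0.006 fully down; a spring raises it, fully down takes 5 N; it counts as pressed beyond 0.0045
- ready_top (a point): middle of the top of the green ready button, 36 mm across, 22 mm above the table when up, pressed straight down; its round grey housing (52 mm across, 12 mm high) is fixed to the table, to the left or to the right of the chute
- stamp: loose hand stamp, 60 x 30 mm black block with a dark wooden handle, 80 mm high; origin at the centre of its underside
- glue: loose white glue bottle with a blue cap, 36 mm across, 100 mm high; origin at the centre of its underside
- mug: loose white mug, 76 mm across, 90 mm high, with a handle; origin at the centre of its underside
There are look-alikes about, which are no part of the job. There is more than one size of the part that bears ready; the job needs the largest.

How it is judged:
On the way, in this order (a step that is already met when the one before it is completed fails the run):
1. the chute's mouth is over the middle of the red bin, at rest (horizontal distance between chute_mouth and bin_red below 0.03 m and velocity of joint chute between -0.05 and 0.05 rad/s), for 0.2 s.
2. the ready button is pressed down (value of joint ready above 0.0045 m), for 0.05 s.
At the end, for the whole second after the job is handed in: The chute rests with its mouth within 30 mm (seen from above) of the centre of the red bin, the ready button has been pressed after that and is up again (less than 1.5 mm down), and the bins, stamp, glue bottle and mug are within 15 mm of where they started (all of step 1 and value of joint ready below 0.0015 m and distance of each of bin_red, bin_blue, bin_yellow, stamp, glue, mug from where it was at the start of the episode below 0.015 m); the robot touches nothing.
It fails at once if the ready button is pressed while the chute's mouth is not over the red bin (value of joint ready above 0.003 m and horizontal distance between chute_mouth and bin_red above 0.03 m).
It fails at once if a bin is shifted or lifted by more than 15 mm (distance of any of bin_red, bin_blue, bin_yellow from where it was at the start of the episode above 0.015 m).
It fails at once if the stamp, the glue bottle or the mug is shifted, tipped or lifted (distance of any of stamp, glue, mug from where it was at the start of the episode above 0.015 m or angle between any of stamp, glue, mug's own z axis and vertical above 0.4 rad).
It also fails if it takes over 48 s, if anything falls off the work surface, if the arm or the gripper's body presses on something with over 40 N, if the wrist force passes 120 N, or if a joint passes its speed limit or range.

### The arm

A 6-joint arm with a two-finger parallel gripper is mounted at the origin on the work surface. World frame = base frame: x ahead of the robot, y to its left, z up, the work surface at z = 0. Lengths are in m, angles in rad, forces in N, time in s.
With the tool pointing down it reaches from about 0.35 to 0.975 m from the base axis. Payload 7.1 kg.
Tool frame: the origin (TCP) lies midway between the tips of the shut fingers; the grasp point (between the pads) lies 19 mm behind it; z points along the fingers, y is the line along which they close (so a half turn about z gives the same grasp; the last joint's range is limited). The gripper opens to 88 mm and grips with 3 to 60 N. Pads are 20 mm wide; open, the fingers measure 115 mm over their backs; the gripper's body (75 mm by 178 mm) begins 61 mm behind the grasp point.
Start: joints at [-1.218, 0.423, 1.63, -0, 1.089, -0.019], TCP at [0.227, -0.582, 0.223] pointing down, gripper open.
Joint ranges: [-3, 3], [-0.9, 2.11], [0.09, 2.58], [-1.31, 4.45], [0.11, 2.69], [-2.54, 2.54]. Speed limits (rad/s): [2.39, 2.39, 3.01, 3.14, 3.14, 3.14].

### API

Orientations are given as a unit quaternion [w, x, y, z].
In Python, from station import move_pose, movel, movej, command_gripper, wait, inverse_kinematics, read_camera, camera_info, MotionError, job_done, get_time, get_joint_pos, get_qvel, get_effort, get_tcp_pos, get_ee_rot, get_ft_force, get_ft_torque, get_grip_width, get_finger_force gives the robot as it stands. Calls block until the motion is done:
- move_pose(position, orientation): joint-space move of the TCP to a pose.
- movel(position, frame=None, v=0.15, until_force=None): straight line of the TCP; frame=None keeps the orientation; v is the mean speed in m/s. With until_force (N) it stops when the force on the tool has changed by that much, and returns True; else False.
- movej(angles): joint-space move.
- command_gripper(opening): opening from 0.0 (shut) to 1.0 (fully open); the grip force is fixed at half the most; returns when the fingers have stopped.
- wait(seconds).
- inverse_kinematics(position, orientation): joint angles nearest the present ones, or None.
- read_camera(name): name is "side" or "top" or "wrist"; returns the picture (384x512x3 uint8, red, green, blue); there is no depth.
- camera_info(name): a dict with "intrinsics" (3x3 intrinsics, pixels), "dist" ([k1, k2, p1, p2, k3] as OpenCV has them; the pictures are not rectified), "T" (4x4, takes a point from camera to world coordinates); the wrist camera has in their place "tool_from_camera" (4x4, takes a point from camera to tool coordinates, whose origin is the TCP and whose axes are the flange's). Camera axes: x right, y up, looking along -z (the intrinsics and any distortion apply to the point x, -y, -z); pixel columns grow to the right and rows downward; lengths in m; the calibration is good to about 2 mm. A picture is of the moment at which its call begins: read the wrist's pose just before it. camera_info takes no time and is no camera call.
A pose or a line that the arm cannot do raises MotionError and nothing moves.
- job_done(): hands the job in; it is judged then, once.
Readings, each from a call of its own:
- get_time(): time.
- get_joint_pos(): joint angles.
- get_qvel(): joint speeds.
- get_effort(): joint torques, N m.
- get_tcp_pos(): TCP position.
- get_ee_rot(): TCP orientation.
- get_ft_force(): force on the tool from outside, world axes, zero at the start.
- get_ft_torque(): the same for the moment, N m.
- get_grip_width(): opening from 0.0 (shut) to 1.0 (fully open).
- get_finger_force(): force on a finger pad.
Only numpy, scipy, OpenCV 4.12 (cv2) and the standard library are available. Lean on these libraries where they do the work, as an engineer would, in place of code of your own. Each camera call takes 0.05 s, during which the arm holds its last target. There are 200 camera calls.

## Working session

There is one attempt and no reset: what is moved stays moved. The work goes in short steps, each a Python script; the robot and the scene stay as the last script left them, time stands still between calls to the robot, and variables do not carry over. Pictures are saved under pics/ and viewed, at most 10 in all, crops included, and the job is handed in when it is done.

```bash
mkdir -p pics; ls; python3 - <<'E'
from station import *
import cv2,numpy as np
for n in("top","side"):
    im=read_camera(n); cv2.imwrite(f"pics/{n}0.png",im[...,::-1]); 
    i=camera_info(n); print(n,np.round(i["intrinsics"],1).tolist(),i["dist"],np.round(i["T"],3).tolist())
print(get_time())
E
```

```text
pics
top [[473.5, 0.0, 250.8], [0.0, 473.5, 197.0], [0.0, 0.0, 1.0]] [-0.13899282  0.          0.          0.          0.        ] [[0.0, 0.995, -0.104, 0.436], [-1.0, 0.001, 0.01, 0.037], [0.01, 0.104, 0.995, 1.224], [0.0, 0.0, 0.0, 1.0]]
side [[381.1, 0.0, 252.3], [0.0, 381.1, 184.7], [0.0, 0.0, 1.0]] [-0.01888397  0.          0.          0.          0.        ] [[-0.944, 0.194, -0.268, 0.302], [-0.331, -0.509, 0.795, 0.801], [0.018, 0.839, 0.544, 0.62], [0.0, 0.0, 0.0, 1.0]]
0.1
```

View pics/top0.png

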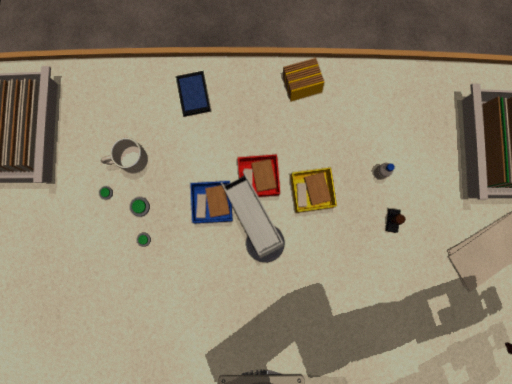

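View pics/side0.png

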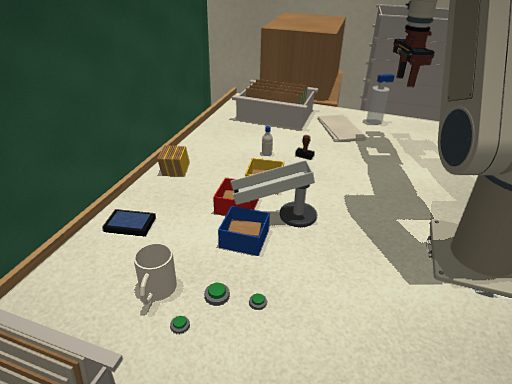

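The top view (left = +y, up = +x) shows red at (259,175), blue at (211,202) and yellow at (314,190). The chute mouth is at (236,184) and its back end near (267,250). The biggest button is at (139,206), the mug at (127,155), and the glue and stamp are far right. The chute has to turn clockwise, toward the right of the image.

```bash
cat > h.py <<'E'
from station import *
import cv2,numpy as np
def ray(n,px,z):
    i=camera_info(n); p=cv2.undistortPoints(np.float64(px).reshape(-1,1,2),np.array(i["intrinsics"]),np.array(i["dist"])).reshape(-1,2)
    T=np.array(i["T"]); d=np.c_[p[:,0],-p[:,1],-np.ones(len(p))]@T[:3,:3].T; o=T[:3,3]
    return o+d*((z-o[2])/d[:,2])[:,None]
def blobs(m,amin):
    cs,_=cv2.findContours(m.astype(np.uint8),cv2.RETR_EXTERNAL,cv2.CHAIN_APPROX_NONE)
    return sorted([c for c in cs if cv2.contourArea(c)>=amin],key=cv2.contourArea,reverse=True)
E
python3 - <<'E'
from h import *
im=cv2.imread("pics/top0.png"); hsv=cv2.cvtColor(im,cv2.COLOR_BGR2HSV); H,S,V=[hsv[...,k].astype(int) for k in range(3)]
roi=np.zeros(H.shape,bool); roi[140:275,80:350]=1
for n,m,z in(("red",((H<5)|(H>172))&(S>170)&(V>70),.055),("blue",(H>105)&(H<130)&(S>130),.055),("yel",(H>22)&(H<33)&(S>170)&(V>90),.055)):
    c=blobs(m&roi,15); P=np.vstack(c)
    w=ray("top",P.reshape(-1,2),z)[:,:2]; r=cv2.minAreaRect(w.astype(np.float32)); print(n,len(c),np.round(r[0],4),np.round(r[1],3),round(r[2],1))
for n in("top","side"):
    im2=cv2.imread(f"pics/{n}0.png"); h2=cv2.cvtColor(im2,cv2.COLOR_BGR2HSV); g=(h2[...,0]>50)&(h2[...,0]<85)&(h2[...,1]>140)&(h2[...,2]>50)
    if n=="side": g[:240]=0; g[:, :150]=0
    for c in blobs(g&(roi if n=="top" else True),20):
        (u,v),(a,b),_=cv2.fitEllipse(c); w=ray(n,[(u,v)],.022)[0]; e=ray(n,c.reshape(-1,2),.022)[:,:2]; print(n,"green",round(u),round(v),w.round(4),"diam",(2*np.sqrt(cv2.contourArea(e.astype(np.float32))/np.pi)).round(4))
tw=(S<60)&(V>130)&roi; tw[:,:222]=0;tw[:,290:]=0;tw[:175]=0
cv2.imwrite("pics/crop.png",cv2.resize(im[145:270,185:310],None,fx=5,fy=5,interpolation=cv2.INTER_CUBIC)[:600])
s=cv2.imread("pics/side0.png")[150:250,210:340]; cv2.imwrite("pics/crops.png",cv2.resize(s,None,fx=6,fy=6,interpolation=cv2.INTER_CUBIC))
E
```

```text
red 1 [0.6109 0.0065] [0.102 0.098] 4.6
blue 1 [0.5459 0.1247] [0.099 0.098] 3.1
yel 1 [ 0.5771 -0.1318] [0.099 0.1  ] 8.0
top green 138 206 [0.5373 0.3137 0.022 ] diam 0.0313
top green 143 239 [0.4524 0.3005 0.022 ] diam 0.0204
top green 105 192 [0.5734 0.4031 0.022 ] diam 0.0201
side green 216 290 [0.5351 0.3221 0.022 ] diam 0.0356
side green 179 322 [0.5692 0.415  0.022 ] diam 0.0237
side green 258 299 [0.4499 0.3142 0.022 ] diam 0.0237
```

View pics/crop.png

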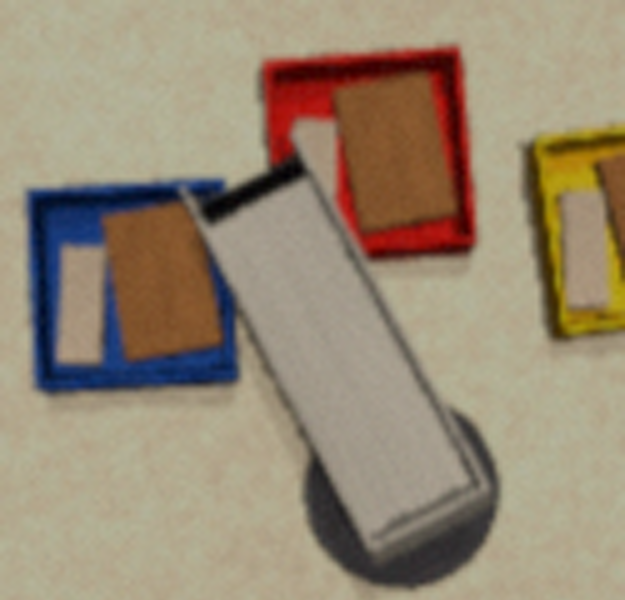

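View pics/crops.png

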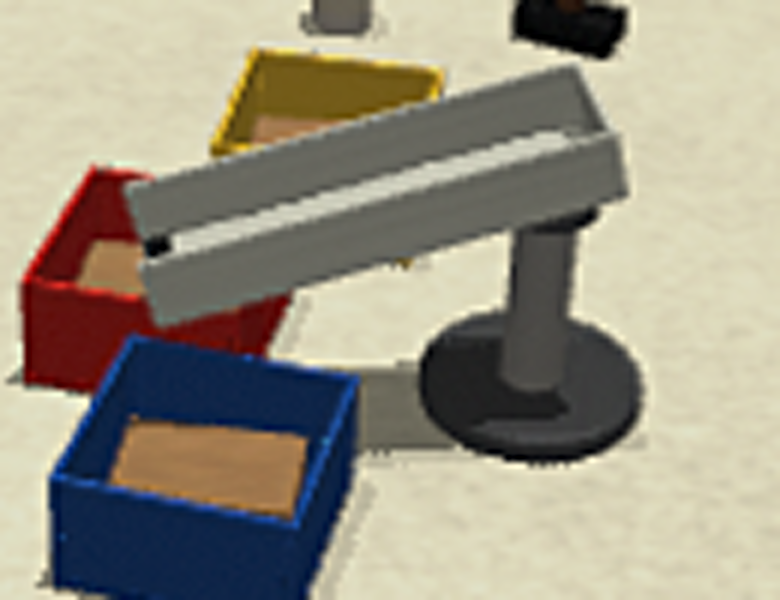

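The crop shows the stand disc centred at crop (401,492) with radius 96, and the mouth lip middle at about (249,184). Next I'll compute the pivot, the chute heading and the target, and check them against the known lengths.

```bash
python3 - <<'E'
from h import *
f=lambda x,y:[(x+.5)/5-.5+185,(y+.5)/5-.5+145]
piv=ray("top",[f(401,492)],.012)[0]; edge=ray("top",[f(305,492),f(497,492),f(401,588)],.012)
mouth=ray("top",[f(249,184)],.074)[0]
back=ray("top",[f(428,515)],.154)[0]
print("piv",piv,"disc",edge[1]-edge[0],"mouth",mouth,"back",back)
print("len",np.hypot(*(mouth-piv)[:2]),"back",np.hypot(*(back-piv)[:2]),"total",np.hypot(*(mouth-back)[:2]))
a=lambda p:np.arctan2(p[1]-piv[1],p[0]-piv[0])
print("heading",a(mouth),np.arctan2(*(mouth-back)[1::-1]))
for n,b in dict(red=(.6109,.0065),blue=(.5459,.1247),yel=(.5771,-.1318)).items(): print(n,a(b),np.hypot(b[0]-piv[0],b[1]-piv[1]))
c=camera_info("wrist");print({k:np.round(v,3).tolist() for k,v in c.items()})
print(get_ee_rot())
E
```

```text
piv [ 0.44394218 -0.01038554  0.012     ] disc [-5.19625805e-05 -9.80704556e-02  0.00000000e+00] mouth [0.5938324  0.06616765 0.074     ] back [ 0.43262108 -0.01693937  0.154     ]
len 0.16830766572844746 back 0.013081279987119722 total 0.18137217676162032
heading 0.47219342370191875 0.4759832286430942
red 0.10079385184188525 0.16780952444805886
blue 0.9242526632255489 0.16924391223364318
yel -0.7393010477141482 0.18020121071517028
{'intrinsics': [[302.269, 0.0, 256.775], [0.0, 302.269, 190.302], [0.0, 0.0, 1.0]], 'dist': [-0.046, 0.0, 0.0, 0.0, 0.0], 'tool_from_camera': [[-0.001, 0.954, 0.298, 0.082], [1.0, 0.001, 0.0, -0.0], [-0.0, 0.298, -0.954, -0.163], [0.0, 0.0, 0.0, 1.0]]}
[-6.51228217e-04  9.82772050e-01  1.84820618e-01 -1.15986366e-04]
```

Lengths agree with the given sizes: 168 against 170 mm to the mouth, and 168 to 180 against 175 mm to the bins. The chute heading is 0.472 and red is at 0.10, so I'll push it clockwise by 0.37 rad from its left side.

```bash
cat >> h.py <<'E'
piv=np.array([.4435,-.0115])
q=lambda a:[0,np.cos(a/2),np.sin(a/2),0]
def pt(th,r,off,z): return [piv[0]+r*np.cos(th)-off*np.sin(th),piv[1]+r*np.sin(th)+off*np.cos(th),z]
E
python3 - <<'E'
from h import *
command_gripper(0.0)
p=get_tcp_pos(); movel([p[0],p[1],.27],v=.2)
move_pose(pt(.47,.125,.085,.25),q(.47)); print(get_joint_pos().round(2) if hasattr(get_joint_pos(),'round') else get_joint_pos())
movel(pt(.47,.125,.085,.097),v=.12)
f0=np.array(get_ft_force())
print("contact",movel(pt(.47,.125,.040,.097),v=.04,until_force=1.0),get_tcp_pos(),np.array(get_ft_force())-f0,get_time())
E
```

```text
[ 0.21  0.25  1.81 -0.    1.08  1.31]
contact True [0.53598104 0.08205784 0.09669064] [ 0.0507448  -0.64500205 -1.17295001] 6.9417
```

```bash
python3 - <<'E'
from h import *
for th in np.linspace(.47,.105,8)[1:]:
    movel(pt(th,.125,.0425,.097),q(th),v=.04)
print(get_tcp_pos(),get_ft_force())
th=.105
movel(pt(th,.125,.085,.097),v=.12); movel(pt(th,.125,.085,.25),v=.2)
move_pose([.536,.317,.2],q(.5)); 
T=np.eye(4); T[:3,3]=get_tcp_pos(); 
w,x,y,z=get_ee_rot(); from scipy.spatial.transform import Rotation as R
T[:3,:3]=R.from_quat([x,y,z,w]).as_matrix(); np.save("Tw.npy",T)
cv2.imwrite("pics/w1.png",read_camera("wrist")[...,::-1])
im=read_camera("top"); cv2.imwrite("pics/top1.png",cv2.resize(im[130:275,180:350,::-1],None,fx=4,fy=4,interpolation=cv2.INTER_CUBIC)); print(get_time())
E
```

```text
[0.56336936 0.04380234 0.09699962] [-0.14948841 -0.08687728 -0.26267825]
11.6583
```

View pics/top1.png

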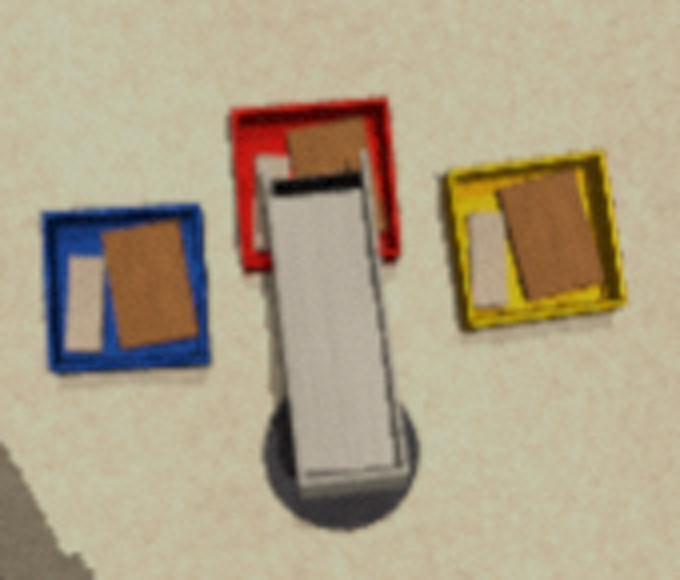

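View pics/w1.png

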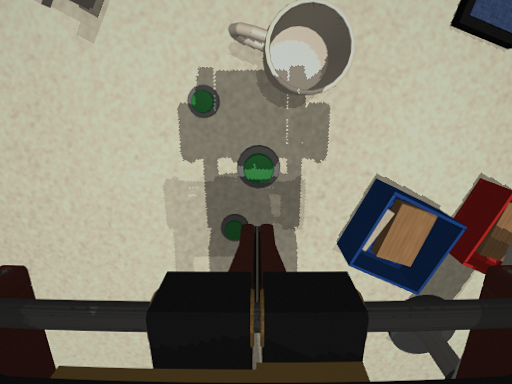

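The top view shows the mouth lip at crop (316,180) over the red bin, whose rim centre is about (316,184). The wrist view shows the big button in the middle at (258,168), with a small one on either side. I'll put numbers on both.

```bash
python3 - <<'E'
from h import *
f=lambda x,y:[(x+.5)/4-.5+180,(y+.5)/4-.5+130]
print("mouth",ray("top",[f(316,178)],.074)[0],"bin",ray("top",[f(232,108),f(388,98),f(399,260),f(245,270)],.055).mean(0))
c=camera_info("wrist"); T=np.load("Tw.npy")@np.array(c["tool_from_camera"])
h=cv2.cvtColor(cv2.imread("pics/w1.png"),cv2.COLOR_BGR2HSV); g=(h[...,0]>50)&(h[...,0]<90)&(h[...,1]>110)&(h[...,2]>30)
for b in blobs(g,100):
    px=b.reshape(-1,2).astype(float)
    p=cv2.undistortPoints(px.reshape(-1,1,2),np.array(c["intrinsics"]),np.array(c["dist"])).reshape(-1,2)
    d=np.c_[p[:,0],-p[:,1],-np.ones(len(p))]@T[:3,:3].T; o=T[:3,3]; w=(o+d*((.022-o[2])/d[:,2])[:,None])[:,:2]
    (x,y),r=cv2.minEnclosingCircle(w.astype(np.float32)); print(px.mean(0).round(),x,y,"diam",2*r)
E
```

```text
mouth [0.61194809 0.00677739 0.074     ] bin [0.61136173 0.00624345 0.055     ]
[258. 168.] 0.5381711721420288 0.3160886764526367 diam 0.03643055260181427
[202. 101.] 0.5749635696411133 0.4053383469581604 diam 0.02406024932861328
[233. 229.] 0.4564794600009918 0.3048090934753418 diam 0.026169350370764732
```

The mouth is within 1–2 mm of the bin centre, and the button diameter of 36.4 mm confirms it's the largest one. Now I'll press it with the long side of the gripper body across the line to the mug.

```bash
python3 - <<'E'
from h import *
B=[.538,.316]
movel(B+[.06],q(.25),v=.1)
print("touch",movel(B+[.014],v=.02,until_force=9),get_tcp_pos(),get_ft_force())
wait(.25); print(get_tcp_pos(),get_ft_force())
movel(B+[.2],v=.12)
wait(.3)
im=read_camera("top"); cv2.imwrite("pics/top2.png",im[...,::-1]); print(get_time(),get_ft_force())
E
```

```text
touch True [0.53798126 0.31600494 0.01637011] [-1.44994628 -1.55237827  5.90650549]
[0.5380022  0.31598819 0.0163767 ] [-0.83862207 -0.76990469  6.07622246]
17.4833 [-0.20440862 -0.31398887 -0.26477811]
```

View pics/top2.png

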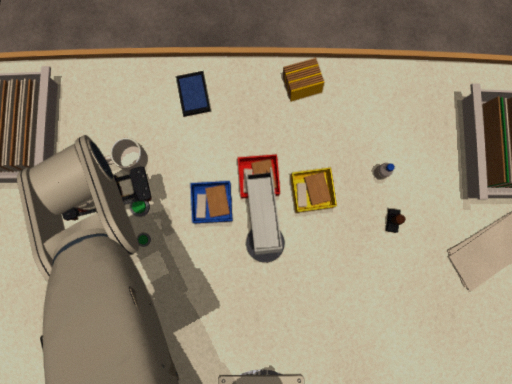

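The tip went down to 16.4 mm (about 5.6 mm of travel) with 6 N on it. In the picture the chute is still over the red bin at (260,175), the other objects haven't moved, and the arm is clear.

```bash
python3 -c "
from station import *
print(job_done())"
```

```text
the job is handed in; nothing more can be done
None
```

I pushed the chute until its mouth was over the red bin, within about 2 mm of centre by the top camera, then pressed the large green button down (about 5.6 mm of travel) and released it. The job was handed in after about 17.5 s; the final picture showed the bins, stamp, glue bottle and mug in place, and no verdict came back.

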